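# Set up the kitchen scale for spooning salt out of the canister

### The arm

A 6-joint arm with a two-finger parallel gripper is mounted at the origin on a cart in front of the work surface, level with it; the furniture and walls round the work are solid. World frame = base frame: x ahead of the robot, y to its left, z up, the work surface at z = 0. Lengths are in m, angles in rad, forces in N, time in s.
With the tool pointing down it reaches from about 0.3 to 0.875 m from the base axis. Payload 6.4 kg.
Tool frame: the origin (TCP) lies midway between the tips of the shut fingers; the grasp point (between the pads) lies 19 mm behind it (ctrl.pinch_z is the distance from the TCP to the grasp point, in m); z points along the fingers, y is the line along which they close (so a half turn about z gives the same grasp; the last joint's range is limited). The gripper opens to 85 mm and grips with 20 to 120 N. Pads are 22 mm wide; open, the fingers measure 114 mm over their backs; the gripper's body (76 mm by 85 mm) begins 54 mm behind the grasp point. The pads swing forward as they close: fully open they stand 13 mm farther back than shut.
Start: joints at [1.128, 0.181, 1.607, -0, 1.354, -0.206], TCP at [0.135, 0.559, 0.231] pointing down, gripper open.
Joint ranges: [-2.99, 2.99], [-0.89, 2.07], [0.3, 2.58], [-1.14, 4.28], [0, 2.63], [-3.12, 3.12]. Speed limits (rad/s): [2.57, 2.57, 3.01, 3.14, 3.14, 3.14].

### API

Orientations are given as a unit quaternion [w, x, y, z].
In Python, from bench import ctrl gives the robot as it stands.
- The arm moves only by the tool apply_moves, never from a script. Its argument "moves" is a list of rows, each an object with "jaw": the opening, from 0 (shut) to 1 (fully open); "offset": the shift along the tool's x, y, z in mm, a list of three; "rot": the turn, a rotation vector about the tool's x, y, z in degrees, a list of three. In form: [{"jaw": jaw, "offset": [dx, dy, dz], "rot": [ax, ay, az]}, ...]. A call has exactly 5 rows; each row shifts and turns the commanded pose from where the row before left it, along the tool's axes as they then stand; what a row does not reach is not made up. A row lasts 1/8 s, in which the tool goes at most 62.5 mm and 10.7 degrees, less where a joint would pass 70% of its speed; a pose out of reach is approached as far as the arm can. A call is refused whole if a number of a shift passes 62.5 or a number of a turn 10.7, either way. A call with a gripper value outside its range is refused whole. The fingers move at their own pace and stop on an object; the grip force is fixed at half the most. Time passes only in rows, so rows that do not move let the fingers close, or fill a call up. It gives the time, the measured TCP pose, the force, the opening and the grip force at its end, in the units of the state.
- ctrl.get_obs(): the state, without advancing time (a new reading comes with each control period).
- ctrl.camera(name): name is "scene" or "side" or "wrist"; returns (picture, depth): 480x640x3 uint8, red, green, blue; 480x640 float32, m along the optical axis (not along the pixel's ray), 0 where there is no reading.
- ctrl.camera_params(name): a dict with "K" (3x3 intrinsics, pixels), "cam_to_world" (4x4, takes a point from camera to world coordinates); the wrist camera has in their place "mount" (4x4, takes a point from camera to tool coordinates, whose origin is the TCP and whose axes are the flange's). Camera axes: x right, y down, z forward; pixel columns grow to the right and rows downward; lengths in m; the calibration is good to about 2 mm. A picture is of the moment at which its call begins: read the wrist's pose just before it. camera_params takes no time and is no camera call.
- ctrl.hand_in(): hands the job in; it is judged then, once.
Trained networks look in the newest picture that a camera, given by its name, has taken for a name from the list of things; names that differ only in an ending like _2 or _b are one class to them, and where a whole thing is asked for, a point or a joint stands for the part that bears it (a point fixed in the world has none). Each returns a list of dicts, best first, with "score" (0 to 1); they miss things now and then, are a little off and sometimes report something else, mostly with a low value. They report only what shows in the picture. A call takes as long as a camera call. They do not tell look-alikes from the thing itself.
- ctrl.outline_of(camera, target): "region" (480x640 bool, what is visible of it) and "position" ([column, row] in pixels, amid what is visible of it).
The state is a dict: "time_s": time; "q": joint angles; "dq": joint speeds; "joint_efforts": joint torques, N m; "eef_pos": TCP position; "eef_rot": TCP orientation; "wrist_force": force on the tool from outside, world axes, zero at the start; "torque": the same for the moment, N m; "opening": opening from 0.0 (shut) to 1.0 (fully open); "grasp_force": force on a finger pad.
Only numpy, scipy, OpenCV 4.12 (cv2) and the standard library are available. Lean on these libraries where they do the work, as an engineer would, in place of code of your own. Each camera call takes 0.05 s, during which the arm holds its last target. There are 200 camera calls.

### The job

Get the kitchen scale ready for weighing salt out of the canister: first take the small spice jar off the pan and stand it in the middle of the cork coaster, then pull the scale's readout up along its leaning stalk until the lock button clicks out. Then stand the canister upright in the middle of the steel pan and, with it standing there released, press the oblong tare key firmly for a moment. Leave the round power key and the other things on the board alone.

Things in the scene. Friction and masses are not known exactly. Their poses are not given: they have to be found in the camera images.
- hob_cover: Fixed wooden board that covers the whole hob, 520 (x) x 680 (y) mm; its top, on which everything stands, is 52 mm above the origin.
- scale: White plastic kitchen scale, fixed on the board; body 230 (x) x 280 (y) x 24 mm high. Origin on the board; the body reaches from -125 to 105 mm in x and -125 to 155 in y; x points to its back, y to its left, z up. Pan at (20, -45), two black keys at the front, foot of the telescopic stalk at (70, 100, 22) mm, left back; it leans 27 degrees to the front left: direction (-0.426, 0.156, 0.891).
- pan (a point): Centre of the top face of the scale's flat round steel pan, 140 mm across, 36 mm above the board. Axes as the scale's.
- pod (a point): Middle of the readout pod, a white block with a display on its end face, at the upper end of the stalk; moves with it. z is the stalk's direction (up and to the front left), y is level. 38 (x) x 96 (y) x 22 (z) mm: grip it across the 38 mm, fingers pointing down the stalk, tilted 27 degrees. When shut, the 25 mm thick collar of the outer tube begins 26 mm behind it; between is a ring of 22 mm.
- stalk (a joint): How far the stalk is pulled out, m: 0 shut, 0.080 at the end stop; starts at 0 to 0.025. Slides with about 3 N of friction (plus 15 N per m/s) and stays where left. The lock button snaps out in the last 3 mm, so pull to the end stop; once locked the stalk slips back by 3 mm at most.
- lock_button (a joint): Brass lock button, 7 mm across, in the right side of the stalk's collar, m: near 0 while hidden inside the tube, 0.010 when it has clicked out through its hole (the stalk is then locked).
- tare_key: Oblong black membrane tare key, 26 (x) x 46 (y) mm, on the scale's front edge; origin in its middle, its top face 1 mm above the origin and 25.6 mm above the board. Gives at most 1.5 mm, by about 7 N per mm; responds to a press of 4 N or more kept for 0.2 s. More than 40 N harms it.
- power_key: Round black membrane power key, 20 mm across, 60 mm to the left of the tare key, otherwise alike. To be left alone.
- spice_jar: Small round spice jar, 42 mm across, 98 mm tall, its cap (the top 23 mm) 39 mm across; stands on the scale's pan at the start; 0.1 to 0.16 kg. Origin in the middle of its underside, z up.
- coaster: Flat round cork coaster fixed on the board, 84 mm across, 6 mm thick, right of the scale. Origin in the middle of its underside.
- canister: Cream pottery canister with a wooden lid and a knob, right of the scale; 87 mm across, 120 mm tall, about 0.5 kg (0.35 to 0.65). The lid is fast: it can be lifted by its knob, which is 19 mm across and reaches from 103 to 120 mm above the underside. Origin in the middle of its underside, z up.
- kettle: Enamel kettle with a bail handle, 182x219x211 mm, at the back. Bystander; origin in the middle of its underside.
- vinegar: Squat square glass bottle with a cork, 66x65x136 mm, at the back. Bystander; origin in the middle of its underside.
- tall_spice: Slim spice jar, 48 mm across, 172 mm tall, at the back. Bystander; origin in the middle of its underside.
- jar: Preserving jar with a screw lid, 65 mm across, 97 mm tall, behind the scale's right corner. Bystander; origin in the middle of its underside.
- mug: Mug with a handle, 90x122x105 mm, at the back right. Bystander; origin in the middle of its underside.
- spoon: Tablespoon lying flat, 191x38x13 mm, long in its x, right of the canister and coaster. Bystander; origin in the middle of its underside.
- soap: Bottle of dish soap, 48x66x199 mm, at the right. Bystander; origin in the middle of its underside.
- tin: Small round tin, 58 mm across, 72 mm tall, behind the scale. Bystander; origin in the middle of its underside.
Things that resemble listed ones, but are neither listed nor needed, are in the scene too. What is shaped like the canister but blue is not meant.

How it is judged:
By the outcome, as a careful person would: the job done as asked, in the order asked, and still so for the second after the job is handed in, with the robot touching nothing.
It also fails if it takes over 67 s, if anything falls off the work surface, if the arm or the gripper's body presses on something with over 40 N, if the wrist force passes 120 N, or if a joint passes its speed limit or range.

## Working session

There is one attempt and no reset: what is moved stays moved. The work goes in short steps, Python scripts to look and compute and a tool call to move; the robot and the scene stay as the last step left them, time stands still between calls to the robot, and variables do not carry over. Pictures are saved under pics/ and viewed, at most 10 in all, crops included, and the job is handed in when it is done.

Besides the shell and the picture viewer there is one more tool, called as name(argument=value, ...), one argument or row to a line, values as JSON. apply_moves: Moves the arm, as the interface text tells. Its arguments: {"type":"object","properties":{"moves":{"type":"array"}},"required":["moves"]}

```bash
ls; mkdir -p pics
cat > h.py <<'E'
import numpy as np, cv2
from bench import ctrl
from scipy.spatial.transform import Rotation as R
def T_of(cam):
    p=ctrl.camera_params(cam)
    if 'cam_to_world' in p: return np.array(p['K']),np.array(p['cam_to_world'])
    o=ctrl.get_obs(); q=o['eef_rot']; T=np.eye(4); T[:3,:3]=R.from_quat([q[1],q[2],q[3],q[0]]).as_matrix(); T[:3,3]=o['eef_pos']
    return np.array(p['K']),T@np.array(p['mount'])
def shot(cam):
    K,T=T_of(cam); im,d=ctrl.camera(cam)
    v,u=np.mgrid[:480,:640]
    P=np.stack([(u-K[0,2])/K[0,0]*d,(v-K[1,2])/K[1,1]*d,d],-1)@T[:3,:3].T+T[:3,3]
    P[d<=0]=np.nan
    return im,d,P
def save(im,n): cv2.imwrite('pics/'+n,im[:,:,::-1])
E
python3 - <<'E'
from h import *
for c in ['scene','side']:
    im,d,P=shot(c); save(im,c+'0.png'); np.savez(c+'0.npz',im=im,P=P)
    for n in ['scale','pan','pod','lock_button','tare_key','power_key','spice_jar','coaster','canister','jar','tin','spoon','soap']:
        for r in ctrl.outline_of(c,n)[:3]:
            if r['score']<.2: continue
            m=np.array(r['region'],bool); Q=P[m]; Q=Q[~np.isnan(Q[:,0])]
            if len(Q)<3: continue
            print(c,n,round(r['score'],2),np.round(r['position']),m.sum(),'med',np.round(np.median(Q,0),3),'lo',np.round(np.percentile(Q,3,axis=0),3),'hi',np.round(np.percentile(Q,97,axis=0),3))
    print(np.round(T_of(c)[1],2).tolist())
o=ctrl.get_obs();print(o,ctrl.pinch_z)
E
```

```text
pics
scene scale 0.6 [250. 212.] 5896 med [ 0.512 -0.115  0.077] lo [ 0.411 -0.244  0.065] hi [0.629 0.028 0.219]
scene scale 0.44 [337. 194.] 475 med [ 0.74  -0.203  0.113] lo [ 0.722 -0.22   0.063] hi [ 0.772 -0.17   0.125]
scene pan 0.58 [363. 280.] 1319 med [ 0.606 -0.528  0.152] lo [ 0.591 -0.546  0.059] hi [ 0.661 -0.485  0.245]
scene pan 0.57 [249. 213.] 5773 med [ 0.512 -0.115  0.077] lo [ 0.411 -0.244  0.067] hi [0.627 0.025 0.219]
scene pod 0.92 [236. 151.] 373 med [ 0.527 -0.009  0.219] lo [ 0.505 -0.045  0.199] hi [0.555 0.049 0.228]
scene pod 0.46 [324. 261.] 1518 med [ 0.564 -0.412  0.141] lo [ 0.535 -0.433  0.055] hi [ 0.609 -0.357  0.16 ]
scene lock_button 0.43 [250. 215.] 5768 med [ 0.512 -0.116  0.077] lo [ 0.411 -0.244  0.068] hi [0.627 0.024 0.219]
scene lock_button 0.34 [380. 246.] 945 med [ 0.707 -0.434  0.131] lo [ 0.635 -0.491  0.077] hi [ 0.736 -0.407  0.156]
scene tare_key 0.54 [250. 215.] 5968 med [ 0.513 -0.118  0.077] lo [ 0.411 -0.244  0.061] hi [0.63  0.029 0.219]
scene spice_jar 0.69 [271. 201.] 469 med [ 0.545 -0.179  0.151] lo [ 0.53  -0.188  0.098] 
[... 2698 characters left out ...]
_s': 1.4, 'q': array([ 1.12768762e+00,  1.80808571e-01,  1.60699350e+00, -3.26748010e-06,
        1.35378703e+00, -2.06280979e-01]), 'dq': array([2.79536429e-04, 7.53773447e-04, 9.76703072e-05, 6.33390688e-04,
       8.10944568e-04, 1.54144789e-03]), 'joint_efforts': array([ 6.81144720e-04, -4.44838750e+01, -3.51678658e+01, -2.36177884e-04,
        7.48339371e-04, -2.85995134e-05]), 'eef_pos': array([0.13488886, 0.5589754 , 0.23128678]), 'eef_rot': array([2.07986316e-06, 1.18136980e-01, 9.92997308e-01, 1.17787086e-06]), 'wrist_force': array([-0.32033377,  1.16978732,  0.66679182]), 'torque': array([0.03291363, 0.03318694, 0.03809153]), 'grasp_force': 0.0, 'opening': 1.002755133861192} 0.0187
```

Run:
```python
from h import *
a=np.load('scene0.npz')['im'][100:460,160:460]; save(cv2.resize(a,None,fx=2,fy=2)[:600] if 0 else cv2.resize(a,(500,600)),'a.png')
```

```text
(no output)
```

View pics/a.png

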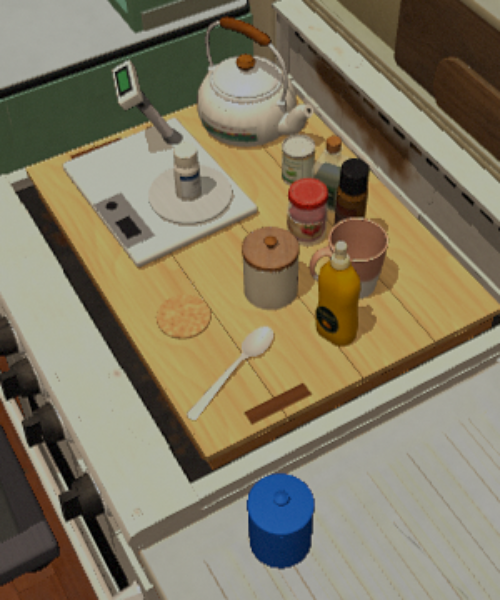

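The crop shows the jar on the pan (scene px 272,205), scale keys at (235,235), coaster (270,290), pod (235,150). Two canister-shaped things: a cream one with a wooden lid at (322,259) and a blue one at (328,414). The cream one fits. I'll measure these and enlarge the crop.

```bash
python3 - <<'E'
from h import *
from scipy.optimize import least_squares
D={c:np.load(c+'0.npz') for c in ['scene','side']}
def circ(Q,r):
    f=lambda p:(np.hypot(Q[:,0]-p[0],Q[:,1]-p[1])-r)
    return least_squares(f,np.median(Q[:,:2],0)+[.01,0.01],loss='soft_l1',f_scale=.002).x
for c,d in D.items():
    P=d['P'];im=d['im'].astype(int)
    def box(x0,x1,y0,y1,z0,z1): 
        return (P[...,0]>x0)&(P[...,0]<x1)&(P[...,1]>y0)&(P[...,1]<y1)&(P[...,2]>z0)&(P[...,2]<z1)
    def mid(Q): 
        (x,y),r=cv2.minEnclosingCircle(Q[:,:2].astype(np.float32)); return np.round([x,y,r,*np.median(Q,0)],4),len(Q)
    m=box(.4,.64,-.26,.05,.070,.081); Q=P[m]; 
    rc=cv2.minAreaRect(Q[:,:2].astype(np.float32)); print(c,'scale',rc)
    m=box(.48,.68,-.24,-.08,.083,.094); print('pan',mid(P[m]), )
    dark=box(.40,.47,-.26,.0,.070,.085)&(im.max(-1)<60); 
    n,l,s,ce=cv2.connectedComponentsWithStats(dark.astype(np.uint8))
    for i in range(1,n):
        if s[i,4]>8:
            q=P[l==i]; print('dark',s[i,4],np.round(q.mean(0),4),np.round(q.min(0),3),np.round(q.max(0),3), cv2.minAreaRect(q[:,:2].astype(np.float32)))
    m=box(.5,.6,-.21,-.12,.180,.195); print('jartop',mid(P[m]))
    m=box(.5,.6,-.21,-.12,.165,.183); print('jarside',circ(P[m],.0195))
    m=box(.5,.65,-.47,-.33,.168,.18); print('knob',mid(P[m]))
    m=box(.5,.65,-.47,-.33,.150,.166); print('lid',mid(P[m]))
    m=box(.5,.65,-.47,-.33,.07,.14); print('canside',circ(P[m],.0435))
    m=box(.38,.49,-.43,-.32,.0555,.063);print('coaster',mid(P[m]))
    m=box(.48,.60,-.08,.08,.19,.25); Q=P[m]; print('pod',len(Q),np.round(np.percentile(Q,[2,50,98],axis=0),3)); np.save('pod_%s.npy'%c,Q)
E
python3 - <<'E'
from h import *
im=np.load('scene0.npz')['im']; a=cv2.resize(im[205:305,270:380],(660,600)); save(a,'b.png')
E
```

```text
scene scale ((0.5205399394035339, -0.10790207982063293), (0.23200753331184387, 0.2869373857975006), 2.9251062870025635)
pan (array([ 0.5492, -0.1628,  0.0753,  0.5419, -0.1783,  0.0874]), 1030)
dark 23 [ 0.432  -0.1139  0.0774] [ 0.424 -0.122  0.073] [ 0.44  -0.106  0.084] ((0.4314640760421753, -0.11405497789382935), (0.017007192596793175, 0.014867112040519714), 85.41744995117188)
dark 103 [ 0.4348 -0.1737  0.0767] [ 0.42  -0.198  0.07 ] [ 0.448 -0.148  0.084] ((0.4341886639595032, -0.17288973927497864), (0.027098042890429497, 0.049893297255039215), 0.9872785806655884)
jartop (array([ 0.5508, -0.1666,  0.0207,  0.5503, -0.168 ,  0.1852]), 121)
jarside [ 0.55169827 -0.1646115 ]
knob (array([ 0.5742, -0.3922,  0.0092,  0.575 , -0.394 ,  0.1699]), 18)
lid (array([ 0.5949, -0.4031,  0.0651,  0.5737, -0.3954,  0.1536]), 600)
canside [ 0.57828022 -0.3891926 ]
coaster (array([ 0.4349, -0.3788,  0.0717,  0.4324, -0.3727,  0.0579]), 544)
pod 378 [[ 0.503 -0.045  0.2  ]
 [ 0.527 -0.009  0.218]
 [ 0.556  0.048  0.229]]
side scale ((0.5203254818916321, -0.10259765386581421), (0.22989815473556519, 0.2811829447746277), 2.735380172729492)
pan (array([ 0.5537, -0.1624,  0.0709,  0.5756, -0.1484,  0.0886]), 810)
jartop (array([ 0.5508, -0.1612,  0.0195,  0.5512, -0.1568,  0.1866]), 124)
jarside [ 0.54923696 -0.13135117]
knob (array([ 0.576 , -0.383 ,  0.009 ,  0.5752, -0.3866,  0.1702]), 12)
lid (array([ 0.5963, -0.3964,  0.0652,  0.5754, -0.3787,  0.1545]), 290)
canside [ 0.58627988 -0.31690313]
coaster (array([ 0.4409, -0.3739,  0.0556,  0.4332, -0.3647,  0.0585]), 328)
pod 666 [[ 0.504 -0.036  0.201]
 [ 0.532  0.025  0.219]
 [ 0.558  0.054  0.228]]
```

View pics/b.png

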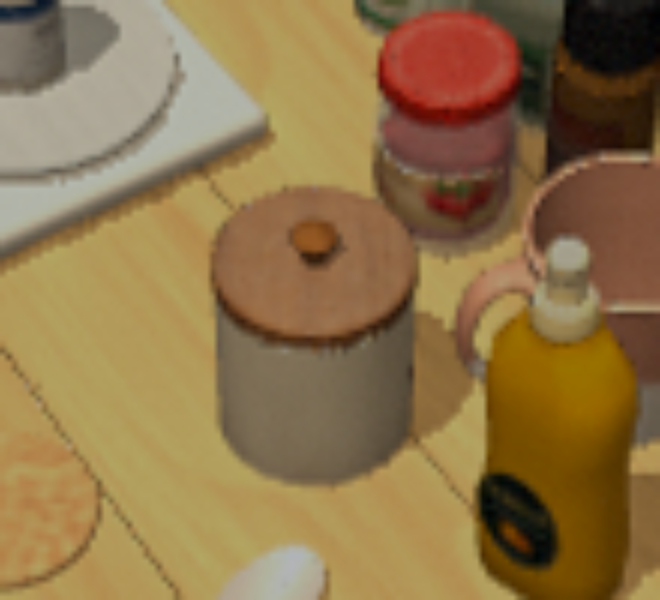

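Confirmed: the cream body with the wooden lid and knob (crop 315,240) is the canister. Pan, jar, keys and pod all agree with a scale yaw of about 2.7°. Next I'll write a planner that prints the rows for me to enter.

```bash
cat >> h.py <<'E'
Rz=lambda a:R.from_euler('z',a,degrees=True)
yaw=2.7; S0=np.array([.5315,-.1190,.052]); SR=Rz(yaw)
POD_Z=SR.apply([-.426,.156,.891]); FOOT=S0+SR.apply([.07,.1,.022])
def down(az): # tool z down, tool y at azimuth az (deg)
    y=np.array([np.cos(np.radians(az)),np.sin(np.radians(az)),0]); z=np.array([0,0,-1.])
    return R.from_matrix(np.stack([np.cross(y,z),y,z],1))
def podR():
    z=-POD_Z; py=SR.apply([.344,.939,0]); px=np.cross(py,POD_Z); y=px/np.linalg.norm(px); z=z/np.linalg.norm(z)
    return R.from_matrix(np.stack([np.cross(y,z),y,z],1))
def pose():
    o=ctrl.get_obs(); q=o['eef_rot']; return np.array(o['eef_pos']),R.from_quat([q[1],q[2],q[3],q[0]]),o
def plan(wps,start=None,step=56,maxr=10):
    "wps: (pos,rot,jaw[,step]); prints rows"
    p,r,o=start or pose(); print('t %.2f'%o['time_s'],'pos',np.round(p,4),'q',np.round(o['q'],2),'F',np.round(o['wrist_force'],1),'open %.3f g %.1f'%(o['opening'],o['grasp_force'])); k=0
    for w in wps:
        P1,R1,j=np.array(w[0]),w[1],w[2]; st=w[3] if len(w)>3 else step
        n=int(max(1,np.ceil(np.linalg.norm(P1-p)*1e3/st),np.ceil(np.degrees((r.inv()*R1).magnitude())/maxr)))
        for i in range(n):
            d=np.round(r.inv().apply((P1-p)/(n-i))*1e3*2)/2
            t=np.round(np.degrees((r.inv()*R1).as_rotvec())/(n-i),1)
            print(k,dict(jaw=j,offset=(d+0.).tolist(),rot=(t+0.).tolist())); k+=1
            p=p+r.apply(d/1e3); r=r*R.from_rotvec(t,degrees=True)
            if k%5==0: print('--',np.round(p,3))
    return p,r,o
E
python3 - <<'E'
from h import *
print(FOOT,POD_Z,S0+SR.apply([.02,-.045,.036]))
p,r,o=pose()
plan([([.3,.25,.32],down(30),1),([.551,-.164,.27],down(-15),1)])
E
```

```text
[ 0.59671165 -0.01581356  0.074     ] [-0.43287569  0.13575947  0.891     ] [ 0.55359759 -0.16300792  0.088     ]
t 1.40 pos [0.1349 0.559  0.2313] q [ 1.13  0.18  1.61 -0.    1.35 -0.21] F [-0.3  1.2  0.7] open 1.003 g 0.0
0 {'jaw': 1, 'offset': [-33.5, -37.5, -12.5], 'rot': [0.0, 0.0, 6.6]}
1 {'jaw': 1, 'offset': [-37.5, -33.5, -12.5], 'rot': [0.0, 0.0, 6.6]}
2 {'jaw': 1, 'offset': [-41.0, -28.5, -12.5], 'rot': [0.0, 0.0, 6.6]}
3 {'jaw': 1, 'offset': [-44.0, -24.0, -13.0], 'rot': [0.0, 0.0, 6.7]}
4 {'jaw': 1, 'offset': [-46.5, -18.5, -12.5], 'rot': [0.0, 0.0, 6.6]}
-- [0.253 0.338 0.294]
5 {'jaw': 1, 'offset': [-48.0, -13.0, -13.0], 'rot': [0.0, 0.0, 6.7]}
6 {'jaw': 1, 'offset': [-49.5, -7.5, -12.5], 'rot': [0.0, 0.0, 6.6]}
7 {'jaw': 1, 'offset': [-54.0, 1.0, 5.5], 'rot': [0.0, 0.0, 5.0]}
8 {'jaw': 1, 'offset': [-53.5, 6.0, 5.5], 'rot': [0.0, 0.0, 5.0]}
9 {'jaw': 1, 'offset': [-52.5, 10.5, 5.5], 'rot': [0.0, 0.0, 5.0]}
-- [0.384 0.112 0.303]
10 {'jaw': 1, 'offset': [-51.5, 15.0, 5.5], 'rot': [0.0, 0.0, 5.0]}
11 {'jaw': 1, 'offset': [-50.0, 19.5, 5.5], 'rot': [0.0, 0.0, 5.0]}
12 {'jaw': 1, 'offset': [-48.5, 23.5, 5.5], 'rot': [0.0, 0.0, 5.0]}
13 {'jaw': 1, 'offset': [-46.0, 28.0, 5.5], 'rot': [0.0, 0.0, 5.0]}
14 {'jaw': 1, 'offset': [-43.5, 31.5, 5.5], 'rot': [0.0, 0.0, 5.0]}
-- [ 0.523 -0.118  0.276]
15 {'jaw': 1, 'offset': [-40.5, 35.5, 6.0], 'rot': [0.0, 0.0, 5.0]}
```

apply_moves(
  moves=[
    {"jaw": 1,"offset": [-33.5,-37.5,-12.5],"rot": [0,0,6.6]},
    {"jaw": 1,"offset": [-37.5,-33.5,-12.5],"rot": [0,0,6.6]},
    {"jaw": 1,"offset": [-41,-28.5,-12.5],"rot": [0,0,6.6]},
    {"jaw": 1,"offset": [-44,-24,-13],"rot": [0,0,6.7]},
    {"jaw": 1,"offset": [-46.5,-18.5,-12.5],"rot": [0,0,6.6]},
  ],
)

```text
time_s: 2.02
eef_pos: [0.2538, 0.3367, 0.2949]
eef_rot: [0.0, 0.398, 0.918, 0.0]
wrist_force: [0.6, -0.1, -0.8]
opening: 0.997
grasp_force: 0.0
```

apply_moves(
  moves=[
    {"jaw": 1,"offset": [-48,-13,-13],"rot": [0,0,6.7]},
    {"jaw": 1,"offset": [-49.5,-7.5,-12.5],"rot": [0,0,6.6]},
    {"jaw": 1,"offset": [-54,1,5.5],"rot": [0,0,5]},
    {"jaw": 1,"offset": [-53.5,6,5.5],"rot": [0,0,5]},
    {"jaw": 1,"offset": [-52.5,10.5,5.5],"rot": [0,0,5]},
  ],
)

```text
time_s: 2.65
eef_pos: [0.3848, 0.1105, 0.3036]
eef_rot: [0.001, 0.61, 0.793, 0.001]
wrist_force: [0.4, 1.1, 0.3]
opening: 1.001
grasp_force: 0.0
```

apply_moves(
  moves=[
    {"jaw": 1,"offset": [-51.5,15,5.5],"rot": [0,0,5]},
    {"jaw": 1,"offset": [-50,19.5,5.5],"rot": [0,0,5]},
    {"jaw": 1,"offset": [-48.5,23.5,5.5],"rot": [0,0,5]},
    {"jaw": 1,"offset": [-46,28,5.5],"rot": [0,0,5]},
    {"jaw": 1,"offset": [-43.5,31.5,5.5],"rot": [0,0,5]},
  ],
)

```text
time_s: 3.28
eef_pos: [0.5239, -0.1196, 0.2757]
eef_rot: [0.0, 0.767, 0.642, 0.0]
wrist_force: [0.5, 1.1, 0.8]
opening: 0.999
grasp_force: 0.0
```

Run:
```python
from h import *
im,d,P=shot('wrist'); save(im,'w1.png')
def box(x0,x1,y0,y1,z0,z1): 
    return (P[...,0]>x0)&(P[...,0]<x1)&(P[...,1]>y0)&(P[...,1]<y1)&(P[...,2]>z0)&(P[...,2]<z1)
for n,b in dict(jartop=(.5,.6,-.21,-.12,.18,.195),pan=(.45,.66,-.25,-.06,.083,.094),scale=(.35,.7,-.3,.1,.071,.081)).items():
    Q=P[box(*b)]
    if len(Q)>9: print(n,len(Q),cv2.minEnclosingCircle(Q[:,:2].astype(np.float32)),np.median(Q,0),np.percentile(Q,[2,98],axis=0).round(3).tolist())
print(np.round(ctrl.camera_params('wrist')['mount'],3).tolist())
plan([([.551,-.164,.27],down(-15),1),([.551,-.164,.129],down(-15),1)])
```

```text
jartop 2197 ((0.5523125529289246, -0.1643042117357254), 0.019107971340417862) [ 0.55216266 -0.16242846  0.18657007] [[0.535, -0.18, 0.181], [0.569, -0.146, 0.188]]
pan 12112 ((0.5548155307769775, -0.1639174073934555), 0.070213183760643) [ 0.55563728 -0.14641628  0.08839037] [[0.491, -0.217, 0.087], [0.618, -0.099, 0.09]]
scale 45819 ((0.5518410205841064, -0.12837158143520355), 0.2148035764694214) [ 0.48496247 -0.07069098  0.07640226] [[0.411, -0.238, 0.074], [0.634, 0.029, 0.078]]
[[-0.001, -0.956, -0.293, 0.075], [1.0, -0.001, 0.001, 0.0], [-0.001, -0.293, 0.956, -0.143], [0.0, 0.0, 0.0, 1.0]]
t 3.33 pos [ 0.5259 -0.125   0.2743] q [-0.45  0.07  1.64 -0.    1.43 -0.27] F [-1.4 -5.3 -0.1] open 0.999 g 0.0
0 {'jaw': 1, 'offset': [-33.5, 32.0, 4.5], 'rot': [0.1, 0.2, 4.5]}
1 {'jaw': 1, 'offset': [0.0, 0.0, 47.0], 'rot': [0.0, 0.0, 0.0]}
2 {'jaw': 1, 'offset': [0.0, 0.0, 47.0], 'rot': [0.0, 0.0, 0.0]}
3 {'jaw': 1, 'offset': [-0.5, 0.0, 47.0], 'rot': [0.0, 0.0, 0.0]}
```

View pics/w1.png

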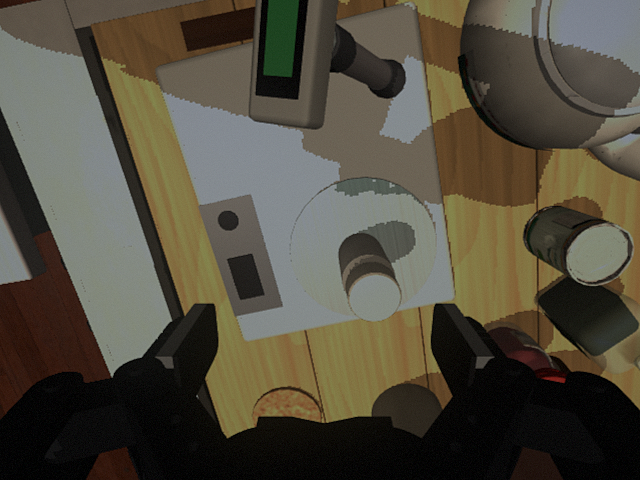

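apply_moves(
  moves=[
    {"jaw": 1,"offset": [-34,32,4.5],"rot": [0,0,4.5]},
    {"jaw": 1,"offset": [0,0,36],"rot": [0,0,0]},
    {"jaw": 1,"offset": [0,0,36],"rot": [0,0,0]},
    {"jaw": 1,"offset": [0,0,36],"rot": [0,0,0]},
    {"jaw": 1,"offset": [0,0,0],"rot": [0,0,0]},
  ],
)

```text
time_s: 3.95
eef_pos: [0.5466, -0.1557, 0.1603]
eef_rot: [-0.003, 0.79, 0.613, -0.001]
wrist_force: [0.2, -0.6, 1.5]
opening: 1.0
grasp_force: 0.0
```

Run:
```python
from h import *
plan([([.552,-.164,.129],down(-15),1)])
```

```text
t 3.95 pos [ 0.5466 -0.1557  0.1603] q [-0.49  0.24  1.68 -0.    1.22 -0.23] F [ 0.2 -0.6  1.5] open 1.000 g 0.0
0 {'jaw': 1, 'offset': [-7.0, 7.5, 31.5], 'rot': [-0.4, -0.1, 0.5]}
```

apply_moves(
  moves=[
    {"jaw": 1,"offset": [-7,7.5,10],"rot": [-0.4,0,0.5]},
    {"jaw": 1,"offset": [0,0,21.5],"rot": [0,0,0]},
    {"jaw": 0.3,"offset": [0,0,0],"rot": [0,0,0]},
    {"jaw": 0.3,"offset": [0,0,0],"rot": [0,0,0]},
    {"jaw": 0.3,"offset": [0,0,0],"rot": [0,0,0]},
  ],
)

```text
time_s: 4.58
eef_pos: [0.5556, -0.1662, 0.1336]
eef_rot: [0.004, 0.793, 0.609, 0.003]
wrist_force: [-1.0, -0.2, 3.4]
opening: 0.473
grasp_force: 58.5
```

apply_moves(
  moves=[
    {"jaw": 0.2,"offset": [0,0,0],"rot": [0,0,0]},
    {"jaw": 0.2,"offset": [0,0,0],"rot": [0,0,0]},
    {"jaw": 0.2,"offset": [0,0,0],"rot": [0,0,0]},
    {"jaw": 0.2,"offset": [0,0,0],"rot": [0,0,0]},
    {"jaw": 0.2,"offset": [0,0,0],"rot": [0,0,0]},
  ],
)

```text
time_s: 5.2
eef_pos: [0.5555, -0.1662, 0.1335]
eef_rot: [0.004, 0.793, 0.609, 0.003]
wrist_force: [-0.8, -0.5, 6.2]
opening: 0.475
grasp_force: 58.7
```

Run:
```python
from h import *
p,r,o=pose(); print(r.as_euler('xyz',degrees=True))
plan([(p+[0,0,.05],down(-15),.2,25),([.433,-.374,.18],down(-15),.2)])
```

```text
[1.79426551e+02 4.60486608e-02 7.50383751e+01]
t 5.20 pos [ 0.5555 -0.1662  0.1335] q [-0.5   0.29  1.69  0.    1.16 -0.24] F [-0.8 -0.5  6.2] open 0.475 g 58.7
0 {'jaw': 0.2, 'offset': [0.0, 0.0, -16.5], 'rot': [0.2, 0.0, 0.0]}
1 {'jaw': 0.2, 'offset': [0.0, 0.0, -16.5], 'rot': [0.2, 0.0, 0.0]}
2 {'jaw': 0.2, 'offset': [0.0, 0.5, -17.0], 'rot': [0.2, 0.0, 0.0]}
3 {'jaw': 0.2, 'offset': [-46.5, -13.0, 0.5], 'rot': [0.0, 0.0, 0.0]}
4 {'jaw': 0.2, 'offset': [-46.5, -13.0, 1.0], 'rot': [0.0, 0.0, 0.0]}
-- [ 0.507 -0.249  0.182]
5 {'jaw': 0.2, 'offset': [-46.5, -13.0, 0.5], 'rot': [0.0, 0.0, 0.0]}
6 {'jaw': 0.2, 'offset': [-46.5, -13.0, 1.0], 'rot': [0.0, 0.0, 0.0]}
7 {'jaw': 0.2, 'offset': [-46.5, -13.0, 0.5], 'rot': [0.0, 0.0, 0.0]}
```

apply_moves(
  moves=[
    {"jaw": 0.2,"offset": [0,0,-10],"rot": [0,0,0]},
    {"jaw": 0.2,"offset": [0,0,-20],"rot": [0,0,0]},
    {"jaw": 0.2,"offset": [-20,-5,-16],"rot": [0,0,0]},
    {"jaw": 0.2,"offset": [-40,-11,0],"rot": [0,0,0]},
    {"jaw": 0.2,"offset": [-46,-13,0],"rot": [0,0,0]},
  ],
)

```text
time_s: 5.82
eef_pos: [0.4979, -0.2618, 0.1784]
eef_rot: [0.003, 0.793, 0.609, 0.002]
wrist_force: [1.2, 0.1, -2.2]
opening: 0.47
grasp_force: 59.2
```

apply_moves(
  moves=[
    {"jaw": 0.2,"offset": [-46,-13,0],"rot": [0,0,0]},
    {"jaw": 0.2,"offset": [-40,-12,0],"rot": [0,0,0]},
    {"jaw": 0.2,"offset": [-30,-9,0],"rot": [0,0,0]},
    {"jaw": 0.2,"offset": [0,0,0],"rot": [0,0,0]},
    {"jaw": 0.2,"offset": [0,0,0],"rot": [0,0,0]},
  ],
)

```text
time_s: 6.45
eef_pos: [0.4355, -0.3638, 0.1775]
eef_rot: [0.003, 0.793, 0.609, 0.002]
wrist_force: [-0.2, 0.3, -1.2]
opening: 0.474
grasp_force: 59.2
```

Run:
```python
from h import *
p,r,o=pose(); print(r.as_euler('xyz',degrees=True)); 
im,d,P=shot('wrist')
for n in ['coaster','spice_jar']:
  for q in ctrl.outline_of('wrist',n)[:2]:
    m=np.array(q['region'],bool); Q=P[m]; Q=Q[~np.isnan(Q[:,0])]; print(n,q['score'],q['position'],cv2.minEnclosingCircle(Q[:,:2].astype(np.float32)),np.percentile(Q,[2,50,98],axis=0).round(3).tolist())
im,d,P=shot('scene')
m=(P[...,0]>.38)&(P[...,0]<.49)&(P[...,1]>-.43)&(P[...,1]<-.32)&(P[...,2]>.0565)&(P[...,2]<.061); Q=P[m]; print(len(Q),np.percentile(Q,[1,50,99],axis=0).round(4))
r0=r
plan([([.433,-.373,.106],r,.2)])
```

```text
[ 1.79609401e+02 -2.42947378e-02  7.49819471e+01]
coaster 0.82 [325.5, 222.6] ((0.4339922070503235, -0.36970049142837524), 0.0421011820435524) [[0.396, -0.394, 0.057], [0.442, -0.355, 0.058], [0.472, -0.331, 0.06]]
spice_jar 0.84 [325.7, 339.4] ((0.4369480013847351, -0.44345101714134216), 0.1019839346408844) [[0.42, -0.373, 0.145], [0.439, -0.351, 0.229], [0.455, -0.342, 0.232]]
376 [[ 0.3877 -0.4164  0.0565]
 [ 0.4319 -0.3698  0.0582]
 [ 0.4772 -0.3279  0.0609]]
t 6.65 pos [ 0.4363 -0.3629  0.1774] q [-0.91  0.21  1.68  0.    1.24 -0.65] F [ 0.5  0.1 -0.2] open 0.470 g 59.2
0 {'jaw': 0.2, 'offset': [-5.5, -0.5, 35.5], 'rot': [0.0, 0.0, 0.1]}
1 {'jaw': 0.2, 'offset': [-5.0, -0.5, 36.0], 'rot': [0.0, 0.0, 0.0]}
```

apply_moves(
  moves=[
    {"jaw": 0.2,"offset": [-4.5,-0.5,30],"rot": [0,0,0]},
    {"jaw": 0.2,"offset": [-4,-0.5,30],"rot": [0,0,0]},
    {"jaw": 0.2,"offset": [0,0,8],"rot": [0,0,0]},
    {"jaw": 0.2,"offset": [0,0,3],"rot": [0,0,0]},
    {"jaw": 0.2,"offset": [0,0,1],"rot": [0,0,0]},
  ],
)

```text
time_s: 7.28
eef_pos: [0.434, -0.3722, 0.1064]
eef_rot: [0.004, 0.793, 0.609, 0.002]
wrist_force: [-0.4, -0.6, -0.5]
opening: 0.465
grasp_force: 59.2
```

apply_moves(
  moves=[
    {"jaw": 0.2,"offset": [0,0,1],"rot": [0,0,0]},
    {"jaw": 0.2,"offset": [0,0,1],"rot": [0,0,0]},
    {"jaw": 0.2,"offset": [0,0,0.5],"rot": [0,0,0]},
    {"jaw": 0.2,"offset": [0,0,0],"rot": [0,0,0]},
    {"jaw": 0.2,"offset": [0,0,0],"rot": [0,0,0]},
  ],
)

```text
time_s: 7.9
eef_pos: [0.4336, -0.3722, 0.1035]
eef_rot: [0.003, 0.793, 0.609, 0.002]
wrist_force: [-1.6, 0.1, 5.9]
opening: 0.47
grasp_force: 59.7
```

apply_moves(
  moves=[
    {"jaw": 0.6,"offset": [0,0,0],"rot": [0,0,0]},
    {"jaw": 0.9,"offset": [0,0,0],"rot": [0,0,0]},
    {"jaw": 0.9,"offset": [0,0,0],"rot": [0,0,0]},
    {"jaw": 0.9,"offset": [0,0,-20],"rot": [0,0,0]},
    {"jaw": 0.9,"offset": [0,0,-50],"rot": [0,0,0]},
  ],
)

```text
time_s: 8.52
eef_pos: [0.4314, -0.3699, 0.1706]
eef_rot: [-0.001, 0.793, 0.609, 0.002]
wrist_force: [0.4, -0.9, 0.5]
opening: 0.9
grasp_force: 0.0
```

apply_moves(
  moves=[
    {"jaw": 0.9,"offset": [0,0,-50],"rot": [0,0,0]},
    {"jaw": 0.9,"offset": [0,0,-50],"rot": [0,0,0]},
    {"jaw": 0.9,"offset": [20,0,-30],"rot": [0,0,0]},
    {"jaw": 0.9,"offset": [40,0,0],"rot": [0,0,0]},
    {"jaw": 0.9,"offset": [10,0,0],"rot": [0,0,0]},
  ],
)

```text
time_s: 9.15
eef_pos: [0.4505, -0.3022, 0.3033]
eef_rot: [0.003, 0.793, 0.61, 0.002]
wrist_force: [0.3, 0.5, -0.7]
opening: 0.897
grasp_force: 0.0
```

Run:
```python
from h import *
im,d,P=shot('scene'); 
m=(P[...,0]>.38)&(P[...,0]<.49)&(P[...,1]>-.43)&(P[...,1]<-.32)&(P[...,2]>.150); Q=P[m]; print('jar top',len(Q),cv2.minEnclosingCircle(Q[:,:2].astype(np.float32)),np.percentile(Q[:,2],95))
for c in ['scene','side']:
    Q=np.load('pod_%s.npy'%c); L=(Q-FOOT)@POD_Z; py=SR.apply([.344,.939,0]); px=np.cross(py,POD_Z)
    print(c,'along',np.percentile(L,[2,50,98]).round(4),'x',np.percentile((Q-FOOT)@px,[2,50,98]).round(4),'y',np.percentile((Q-FOOT)@py,[2,50,98]).round(4))
RP=podR(); A=FOOT+POD_Z*.156
tcp=A-POD_Z*.0187
print(tcp, RP.as_matrix().round(2))
plan([([.45,-.15,.36],down(-17.4),.9),(tcp+POD_Z*.08,RP,.9)])
```

```text
jar top 4019 ((0.4345156252384186, -0.33646148443222046), 0.05661566182971001) 0.6629704046523329
scene along [0.1436 0.1616 0.1679] x [-0.0159  0.0048  0.0205] y [-0.0519 -0.0154  0.0431]
side along [0.1457 0.1638 0.166 ] x [-0.0179  0.0001  0.0183] y [-0.043   0.0192  0.0488]
[0.53727781 0.00282621 0.1963343 ] [[ 0.3   0.85  0.43]
 [ 0.95 -0.27 -0.14]
 [ 0.    0.45 -0.89]]
t 9.20 pos [ 0.4505 -0.3019  0.3028] q [-0.81  0.05  1.61  0.    1.48 -0.55] F [ 0.1  0.8 -0.2] open 0.897 g 0.0
0 {'jaw': 0.9, 'offset': [49.0, -13.0, -19.0], 'rot': [0.1, 0.0, 0.8]}
1 {'jaw': 0.9, 'offset': [48.5, -13.5, -19.0], 'rot': [0.2, 0.0, 0.9]}
2 {'jaw': 0.9, 'offset': [48.5, -15.0, -19.5], 'rot': [0.1, 0.0, 0.8]}
3 {'jaw': 0.9, 'offset': [43.0, 0.5, 23.0], 'rot': [-6.7, 0.0, 0.0]}
4 {'jaw': 0.9, 'offset': [43.0, -2.5, 23.0], 'rot': [-6.8, 0.0, 0.0]}
-- [ 0.476 -0.068  0.314]
5 {'jaw': 0.9, 'offset': [43.0, -5.0, 23.0], 'rot': [-6.7, 0.0, 0.0]}
6 {'jaw': 0.9, 'offset': [43.0, -7.5, 22.0], 'rot': [-6.8, -0.1, 0.0]}
```

apply_moves(
  moves=[
    {"jaw": 0.9,"offset": [49,-13,-19],"rot": [0,0,0.8]},
    {"jaw": 0.9,"offset": [48.5,-13.5,-19],"rot": [0,0,0.8]},
    {"jaw": 0.9,"offset": [48.5,-15,-19.5],"rot": [0,0,0.8]},
    {"jaw": 0.9,"offset": [43,0.5,23],"rot": [-6.7,0,0]},
    {"jaw": 0.9,"offset": [43,-2.5,23],"rot": [-6.7,0,0]},
  ],
)

```text
time_s: 9.82
eef_pos: [0.4768, -0.0699, 0.3139]
eef_rot: [0.099, 0.8, 0.587, 0.073]
wrist_force: [0.1, 0.3, -0.4]
opening: 0.902
grasp_force: 0.0
```

apply_moves(
  moves=[
    {"jaw": 0.9,"offset": [43,-5,23],"rot": [-6.7,0,0]},
    {"jaw": 0.9,"offset": [43,-7.5,15],"rot": [-6.7,0,0]},
    {"jaw": 0.9,"offset": [0,0,0],"rot": [0,0,0]},
    {"jaw": 0.9,"offset": [0,0,0],"rot": [0,0,0]},
    {"jaw": 0.9,"offset": [0,0,0],"rot": [0,0,0]},
  ],
)

```text
time_s: 10.45
eef_pos: [0.5015, 0.0106, 0.2749]
eef_rot: [0.19, 0.784, 0.575, 0.139]
wrist_force: [-0.9, -0.1, -0.3]
opening: 0.899
grasp_force: 0.0
```

Run:
```python
from h import *
im,d,P=shot('wrist'); save(im,'w2.png')
py=SR.apply([.344,.939,0]); px=np.cross(py,POD_Z); V=P-FOOT
L,X,Y=V@POD_Z,V@px,V@py
m=(abs(L-.1655)<.004)&(abs(X)<.04)&(abs(Y)<.08); print(m.sum(),[np.percentile(a[m],[1,50,99]).round(4) for a in (L,X,Y)])
RP=podR(); tcp=FOOT+POD_Z*.1355
p,r,o=pose(); v=p-FOOT; print('tcp L,X,Y',v@POD_Z,v@px,v@py)
q=plan([(tcp+POD_Z*.06,RP,.9,20),(tcp,RP,.9,30)])
im,d,P=shot('scene'); 
m=(P[...,0]>.38)&(P[...,0]<.49)&(P[...,1]>-.43)&(P[...,1]<-.32)&(P[...,2]>.150)&(P[...,2]<.165); Q=P[m]; print('jar top',len(Q),cv2.minEnclosingCircle(Q[:,:2].astype(np.float32)),np.percentile(Q[:,2],95))
```

```text
9186 [array([0.1617, 0.1637, 0.1654]), array([-0.0165,  0.0011,  0.0188]), array([-0.0458,  0.0044,  0.0457])]
tcp L,X,Y 0.22370055773168435 0.0030236405490125934 -0.003307924418713311
t 10.50 pos [0.5014 0.0106 0.2748] q [-0.18 -0.34  2.08 -0.07  0.94  0.16] F [-0.8  0.1 -0.7] open 0.901 g 0.0
0 {'jaw': 0.9, 'offset': [1.5, -1.5, 14.0], 'rot': [0.1, 0.0, 0.0]}
1 {'jaw': 0.9, 'offset': [2.0, -1.5, 14.5], 'rot': [0.2, 0.0, -0.1]}
2 {'jaw': 0.9, 'offset': [0.0, 0.0, 30.0], 'rot': [0.0, 0.0, 0.0]}
3 {'jaw': 0.9, 'offset': [0.0, 0.0, 29.5], 'rot': [0.0, 0.0, 0.0]}
jar top 164 ((0.42967575788497925, -0.3717350363731384), 0.020805364474654198) 0.1592408426497454
```

View pics/w2.png

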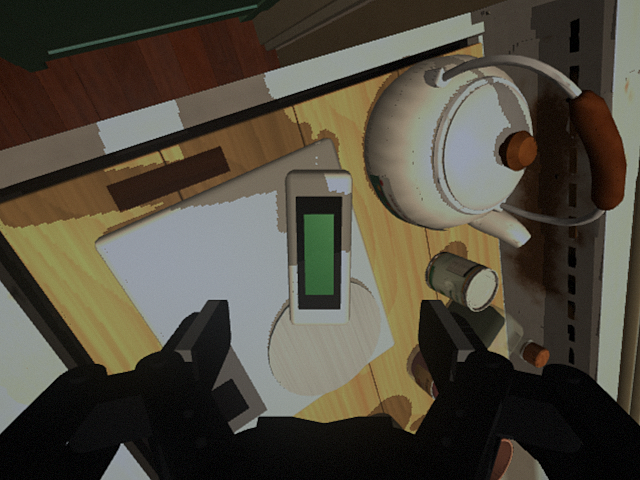

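apply_moves(
  moves=[
    {"jaw": 0.9,"offset": [1.5,-1,15],"rot": [0,0,0]},
    {"jaw": 0.9,"offset": [1.5,-1,25],"rot": [0,0,0]},
    {"jaw": 0.9,"offset": [0,0,30],"rot": [0,0,0]},
    {"jaw": 0.9,"offset": [0,0,19],"rot": [0,0,0]},
    {"jaw": 0.9,"offset": [0,0,0],"rot": [0,0,0]},
  ],
)

```text
time_s: 11.18
eef_pos: [0.5377, 0.0032, 0.191]
eef_rot: [0.188, 0.784, 0.576, 0.138]
wrist_force: [-0.1, 0.1, -0.8]
opening: 0.895
grasp_force: 0.0
```

apply_moves(
  moves=[
    {"jaw": 0.3,"offset": [0,0,0],"rot": [0,0,0]},
    {"jaw": 0.3,"offset": [0,0,0],"rot": [0,0,0]},
    {"jaw": 0.3,"offset": [0,0,0],"rot": [0,0,0]},
    {"jaw": 0.3,"offset": [0,0,0],"rot": [0,0,0]},
    {"jaw": 0.3,"offset": [0,0,0],"rot": [0,0,0]},
  ],
)

```text
time_s: 11.8
eef_pos: [0.539, 0.0036, 0.1944]
eef_rot: [0.19, 0.783, 0.576, 0.14]
wrist_force: [-0.5, -0.8, 3.8]
opening: 0.433
grasp_force: 63.4
```

Run:
```python
from h import *
py=SR.apply([.344,.939,0]); px=np.cross(py,POD_Z)
p,r,o=pose(); v=p-FOOT; print('tcp L,X,Y',v@POD_Z,v@px,v@py, 'rot err',np.degrees((r.inv()*podR()).as_rotvec()),'podz in tool',r.inv().apply(POD_Z))
plan([(p+POD_Z*.085,r,.3,12)])
```

```text
tcp L,X,Y 0.13492632423106013 0.0004037144456738237 0.0011989712658472644 rot err [ 0.29141403 -0.04650843  0.03941672] podz in tool [ 8.09847744e-04  5.08560980e-03 -9.99833226e-01]
t 11.80 pos [0.539  0.0036 0.1944] q [-0.18 -0.14  2.09 -0.08  0.72  0.17] F [-0.5 -0.8  3.8] open 0.433 g 63.4
0 {'jaw': 0.3, 'offset': [0.0, 0.0, -10.5], 'rot': [0.0, 0.0, 0.0]}
1 {'jaw': 0.3, 'offset': [0.0, 0.0, -10.5], 'rot': [0.0, 0.0, 0.0]}
2 {'jaw': 0.3, 'offset': [0.0, 0.0, -10.5], 'rot': [0.0, 0.0, 0.0]}
3 {'jaw': 0.3, 'offset': [0.0, 0.0, -10.5], 'rot': [0.0, 0.0, 0.0]}
4 {'jaw': 0.3, 'offset': [0.0, 0.0, -10.5], 'rot': [0.0, 0.0, 0.0]}
-- [0.516 0.011 0.241]
5 {'jaw': 0.3, 'offset': [0.0, 0.0, -11.0], 'rot': [0.0, 0.0, 0.0]}
6 {'jaw': 0.3, 'offset': [0.0, 0.0, -10.5], 'rot': [0.0, 0.0, 0.0]}
7 {'jaw': 0.3, 'offset': [0.0, 0.5, -11.0], 'rot': [0.0, 0.0, 0.0]}
```

apply_moves(
  moves=[
    {"jaw": 0.3,"offset": [0,0,-6],"rot": [0,0,0]},
    {"jaw": 0.3,"offset": [0,0,-10],"rot": [0,0,0]},
    {"jaw": 0.3,"offset": [0,0,-12],"rot": [0,0,0]},
    {"jaw": 0.3,"offset": [0,0,-12],"rot": [0,0,0]},
    {"jaw": 0.3,"offset": [0,0,-8],"rot": [0,0,0]},
  ],
)

```text
time_s: 12.42
eef_pos: [0.5182, 0.01, 0.237]
eef_rot: [0.19, 0.783, 0.575, 0.14]
wrist_force: [8.0, -1.8, -4.6]
opening: 0.432
grasp_force: 62.1
```

apply_moves(
  moves=[
    {"jaw": 0.3,"offset": [0,0,-2],"rot": [0,0,0]},
    {"jaw": 0.3,"offset": [0,0,-2],"rot": [0,0,0]},
    {"jaw": 0.3,"offset": [0,0,-2],"rot": [0,0,0]},
    {"jaw": 0.3,"offset": [0,0,-1],"rot": [0,0,0]},
    {"jaw": 0.3,"offset": [0,0,-1],"rot": [0,0,0]},
  ],
)

```text
time_s: 13.05
eef_pos: [0.5149, 0.0111, 0.2439]
eef_rot: [0.19, 0.783, 0.575, 0.14]
wrist_force: [7.1, -1.3, -2.3]
opening: 0.433
grasp_force: 62.4
```

apply_moves(
  moves=[
    {"jaw": 0.3,"offset": [0,0,-2],"rot": [0,0,0]},
    {"jaw": 0.3,"offset": [0,0,-2],"rot": [0,0,0]},
    {"jaw": 0.3,"offset": [0,0,-2],"rot": [0,0,0]},
    {"jaw": 0.3,"offset": [0,0,-2],"rot": [0,0,0]},
    {"jaw": 0.3,"offset": [0,0,-1],"rot": [0,0,0]},
  ],
)

```text
time_s: 13.68
eef_pos: [0.511, 0.0123, 0.2519]
eef_rot: [0.19, 0.783, 0.575, 0.14]
wrist_force: [6.3, -1.1, -2.7]
opening: 0.435
grasp_force: 62.5
```

apply_moves(
  moves=[
    {"jaw": 0.3,"offset": [0,0,-2],"rot": [0,0,0]},
    {"jaw": 0.3,"offset": [0,0,-2],"rot": [0,0,0]},
    {"jaw": 0.3,"offset": [0,0,-2],"rot": [0,0,0]},
    {"jaw": 0.3,"offset": [0,0,-1],"rot": [0,0,0]},
    {"jaw": 0.3,"offset": [0,0,-1],"rot": [0,0,0]},
  ],
)

```text
time_s: 14.3
eef_pos: [0.5075, 0.0134, 0.2591]
eef_rot: [0.19, 0.783, 0.575, 0.14]
wrist_force: [5.7, 0.0, -1.4]
opening: 0.434
grasp_force: 62.6
```

apply_moves(
  moves=[
    {"jaw": 0.3,"offset": [0,0,-2],"rot": [0,0,0]},
    {"jaw": 0.3,"offset": [0,0,-1],"rot": [0,0,0]},
    {"jaw": 0.3,"offset": [0,0,-1],"rot": [0,0,0]},
    {"jaw": 0.3,"offset": [0,0,-1],"rot": [0,0,0]},
    {"jaw": 0.3,"offset": [0,0,0],"rot": [0,0,0]},
  ],
)

```text
time_s: 14.92
eef_pos: [0.5053, 0.0141, 0.2637]
eef_rot: [0.19, 0.783, 0.575, 0.14]
wrist_force: [5.3, -0.6, 0.4]
opening: 0.433
grasp_force: 62.7
```

apply_moves(
  moves=[
    {"jaw": 0.3,"offset": [0,0,-1],"rot": [0,0,0]},
    {"jaw": 0.3,"offset": [0,0,-1],"rot": [0,0,0]},
    {"jaw": 0.3,"offset": [0,0,-1],"rot": [0,0,0]},
    {"jaw": 0.3,"offset": [0,0,-0.5],"rot": [0,0,0]},
    {"jaw": 0.3,"offset": [0,0,0],"rot": [0,0,0]},
  ],
)

```text
time_s: 15.55
eef_pos: [0.5049, 0.0142, 0.2642]
eef_rot: [0.19, 0.783, 0.575, 0.141]
wrist_force: [37.1, -5.5, -26.9]
opening: 0.433
grasp_force: 65.2
```

Run:
```python
from h import *
py=SR.apply([.344,.939,0]); px=np.cross(py,POD_Z)
p,r,o=pose(); v=p-FOOT; print('tcp L,X,Y',v@POD_Z,v@px,v@py,o['wrist_force'],o['torque'])
im,d,P=shot('scene'); save(cv2.resize(im[90:230,180:320],(600,600)),'s2.png')
V=P-FOOT;L,X,Y=V@POD_Z,V@px,V@py
m=(L>.2)&(L<.3)&(abs(X)<.016)&(abs(Y)>.03)&(abs(Y)<.06); print(m.sum(),np.percentile(L[m],[2,50,90,98]).round(4))
im,d,P=shot('side'); V=P-FOOT;L,X,Y=V@POD_Z,V@px,V@py
m=(L>.2)&(L<.3)&(abs(X)<.016)&(abs(Y)>.03)&(abs(Y)<.06); print(m.sum(),np.percentile(L[m],[2,50,90,98]).round(4))
```

```text
tcp L,X,Y 0.21331139714912656 0.00022078252970320067 0.0011048138670510382 [ 37.14689567  -5.46211999 -26.92842325] [-0.17073941 -2.82359769  0.5207654 ]
143 [0.2196 0.2376 0.2421 0.2436]
316 [0.2219 0.2396 0.2426 0.2432]
```

View pics/s2.png

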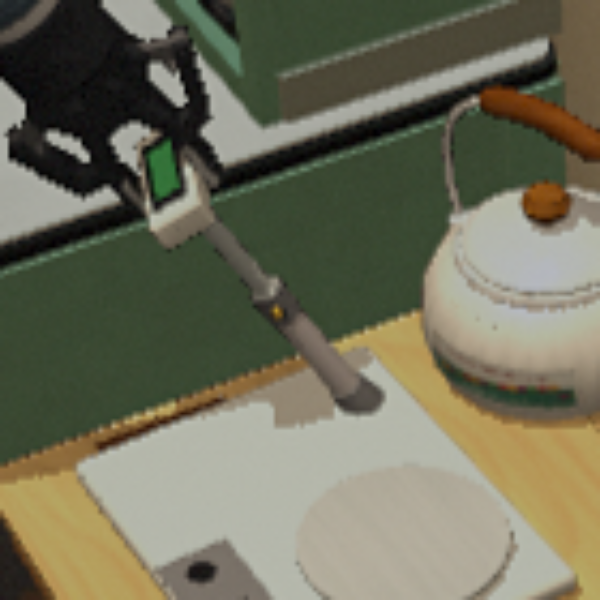

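The stalk hit its end stop (46 N) and the brass button shows in the collar (crop 278,312). I'll ease off, release and back away.

apply_moves(
  moves=[
    {"jaw": 0.3,"offset": [0,0,1.5],"rot": [0,0,0]},
    {"jaw": 0.3,"offset": [0,0,1],"rot": [0,0,0]},
    {"jaw": 0.9,"offset": [0,0,0],"rot": [0,0,0]},
    {"jaw": 0.9,"offset": [0,0,0],"rot": [0,0,0]},
    {"jaw": 0.9,"offset": [0,0,0],"rot": [0,0,0]},
  ],
)

```text
time_s: 16.27
eef_pos: [0.5039, 0.0144, 0.2638]
eef_rot: [0.189, 0.783, 0.576, 0.139]
wrist_force: [0.2, 0.9, 0.6]
opening: 0.899
grasp_force: 0.0
```

apply_moves(
  moves=[
    {"jaw": 0.9,"offset": [0,0,0],"rot": [0,0,0]},
    {"jaw": 0.9,"offset": [0,0,-15],"rot": [0,0,0]},
    {"jaw": 0.9,"offset": [0,0,-30],"rot": [0,0,0]},
    {"jaw": 0.9,"offset": [0,0,-30],"rot": [0,0,0]},
    {"jaw": 0.9,"offset": [0,0,-10],"rot": [0,0,0]},
  ],
)

```text
time_s: 16.9
eef_pos: [0.4673, 0.0261, 0.3427]
eef_rot: [0.191, 0.783, 0.575, 0.141]
wrist_force: [0.1, 0.1, 0.3]
opening: 0.897
grasp_force: 0.0
```

Run:
```python
from h import *
py=SR.apply([.344,.939,0]); px=np.cross(py,POD_Z)
im,d,P=shot('side'); V=P-FOOT;L,X,Y=V@POD_Z,V@px,V@py
m=(L>.2)&(L<.26)&(abs(X)<.016)&(abs(Y)<.05); print(m.sum(),np.percentile(L[m],[2,50,90,98]).round(4))
plan([([.46,-.12,.38],down(-30),.6),([.52,-.33,.30],down(-60),.6)])
```

```text
576 [0.2226 0.2415 0.2427 0.2434]
t 16.95 pos [0.4673 0.0261 0.3428] q [-0.15 -0.48  2.03 -0.08  1.12  0.17] F [1.1 0.3 0.6] open 0.906 g 0.0
0 {'jaw': 0.6, 'offset': [-35.5, 12.5, -4.0], 'rot': [6.8, -0.8, 3.1]}
1 {'jaw': 0.6, 'offset': [-34.5, 13.5, -5.0], 'rot': [6.8, -0.8, 3.1]}
2 {'jaw': 0.6, 'offset': [-34.0, 15.0, -6.5], 'rot': [6.9, -0.8, 3.1]}
3 {'jaw': 0.6, 'offset': [-33.5, 16.0, -8.0], 'rot': [6.9, -0.7, 3.1]}
4 {'jaw': 0.6, 'offset': [-30.5, 31.5, 16.0], 'rot': [0.0, 0.0, 6.0]}
-- [ 0.472 -0.162  0.364]
5 {'jaw': 0.6, 'offset': [-27.0, 34.5, 16.0], 'rot': [0.0, 0.0, 6.0]}
6 {'jaw': 0.6, 'offset': [-23.0, 37.0, 16.0], 'rot': [0.0, 0.0, 6.0]}
7 {'jaw': 0.6, 'offset': [-19.0, 39.0, 16.0], 'rot': [0.0, 0.0, 6.0]}
8 {'jaw': 0.6, 'offset': [-15.0, 41.5, 16.0], 'rot': [0.0, 0.0, 6.0]}
```

apply_moves(
  moves=[
    {"jaw": 0.6,"offset": [-35.5,12.5,-4],"rot": [6.8,-0.8,3.1]},
    {"jaw": 0.6,"offset": [-34.5,13.5,-5],"rot": [6.8,-0.8,3.1]},
    {"jaw": 0.6,"offset": [-34,15,-6.5],"rot": [6.9,-0.8,3.1]},
    {"jaw": 0.6,"offset": [-33.5,16,-8],"rot": [6.9,-0.7,3.1]},
    {"jaw": 0.6,"offset": [-30.5,31.5,16],"rot": [0,0,6]},
  ],
)

```text
time_s: 17.58
eef_pos: [0.473, -0.1647, 0.3612]
eef_rot: [-0.002, 0.892, 0.452, -0.002]
wrist_force: [0.3, 0.3, -0.9]
opening: 0.6
grasp_force: 0.0
```

apply_moves(
  moves=[
    {"jaw": 0.6,"offset": [-27,34.5,16],"rot": [0,0,6]},
    {"jaw": 0.6,"offset": [-23,37,16],"rot": [0,0,6]},
    {"jaw": 0.6,"offset": [-19,39,16],"rot": [0,0,6]},
    {"jaw": 0.6,"offset": [-15,41.5,16],"rot": [0,0,6]},
    {"jaw": 0.6,"offset": [0,0,0],"rot": [0,0,0]},
  ],
)

```text
time_s: 18.2
eef_pos: [0.5185, -0.3323, 0.292]
eef_rot: [-0.004, 0.966, 0.257, -0.004]
wrist_force: [0.2, 0.6, -0.3]
opening: 0.598
grasp_force: 0.0
```

Run:
```python
from h import *
im,d,P=shot('wrist'); save(im,'w3.png')
def box(x0,x1,y0,y1,z0,z1): 
    return (P[...,0]>x0)&(P[...,0]<x1)&(P[...,1]>y0)&(P[...,1]<y1)&(P[...,2]>z0)&(P[...,2]<z1)
for n,b in dict(knob=(.54,.61,-.43,-.35,.161,.18),lid=(.5,.65,-.47,-.33,.150,.16),jartop=(.38,.49,-.43,-.32,.15,.165),coaster=(.38,.49,-.43,-.32,.0562,.061)).items():
    Q=P[box(*b)]
    if len(Q)>9: print(n,len(Q),cv2.minEnclosingCircle(Q[:,:2].astype(np.float32)),np.median(Q,0),np.percentile(Q,[1,99],axis=0).round(4).tolist())
plan([([.575,-.391,.20],down(-60),.6),([.575,-.391,.158],down(-60),.6)])
```

```text
knob 553 ((0.5766753554344177, -0.3903796672821045), 0.009998265653848648) [ 0.57701545 -0.38910965  0.16873867] [[0.5678, -0.3992, 0.1654], [0.586, -0.3809, 0.1723]]
lid 9085 ((0.5959261655807495, -0.40210700035095215), 0.06542079895734787) [ 0.57958421 -0.38705154  0.15435368] [[0.5369, -0.4312, 0.1508], [0.6185, -0.3495, 0.1566]]
jartop 1415 ((0.4318349361419678, -0.370790034532547), 0.01933985762298107) [ 0.43364046 -0.37011999  0.15645974] [[0.4149, -0.388, 0.1507], [0.45, -0.3529, 0.158]]
coaster 2393 ((0.4338795840740204, -0.3698717951774597), 0.041966378688812256) [ 0.44831745 -0.3576773   0.05822833] [[0.3981, -0.4093, 0.0565], [0.4739, -0.33, 0.06]]
t 18.25 pos [ 0.5188 -0.3309  0.2935] q [-0.76  0.23  1.42 -0.    1.5   0.29] F [ 0.4 -0.7  1.1] open 0.601 g 0.0
0 {'jaw': 0.6, 'offset': [6.5, 27.0, 31.0], 'rot': [-0.2, 0.1, 0.0]}
1 {'jaw': 0.6, 'offset': [6.5, 27.0, 31.0], 'rot': [-0.1, 0.1, -0.1]}
2 {'jaw': 0.6, 'offset': [6.0, 26.5, 31.0], 'rot': [-0.2, 0.1, 0.0]}
3 {'jaw': 0.6, 'offset': [0.0, 0.0, 42.0], 'rot': [0.0, 0.0, 0.0]}
```

View pics/w3.png

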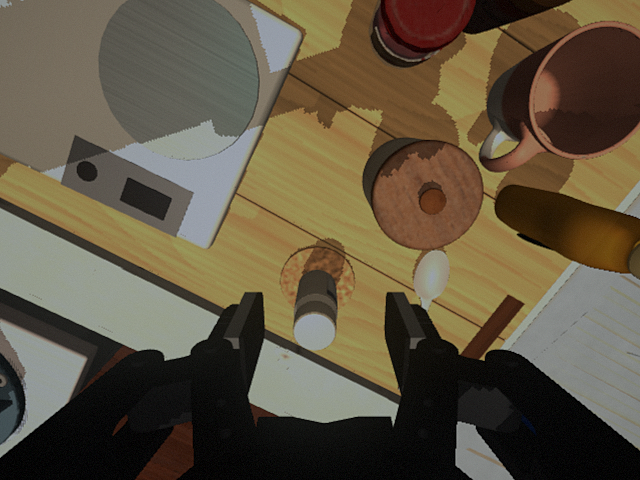

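apply_moves(
  moves=[
    {"jaw": 0.6,"offset": [7,27,31],"rot": [-0.2,0,0]},
    {"jaw": 0.6,"offset": [7,27,31],"rot": [-0.2,0,0]},
    {"jaw": 0.6,"offset": [6.5,26,27],"rot": [0,0.3,0]},
    {"jaw": 0.6,"offset": [0,0,0],"rot": [0,0,0]},
    {"jaw": 0.6,"offset": [0,0,0],"rot": [0,0,0]},
  ],
)

```text
time_s: 18.88
eef_pos: [0.5772, -0.3887, 0.2082]
eef_rot: [0.002, 0.966, 0.259, 0.001]
wrist_force: [-0.5, 0.0, -0.7]
opening: 0.595
grasp_force: 0.0
```

Run:
```python
from h import *
plan([([.5768,-.390,.180],down(-60),.6),([.5768,-.390,.158],down(-60),.6)])
```

```text
t 18.88 pos [ 0.5772 -0.3887  0.2082] q [-0.76  0.46  1.3   0.    1.38  0.28] F [-0.5  0.  -0.7] open 0.595 g 0.0
0 {'jaw': 0.6, 'offset': [-1.0, 1.0, 28.0], 'rot': [0.2, -0.1, 0.0]}
1 {'jaw': 0.6, 'offset': [0.0, 0.0, 22.0], 'rot': [0.0, 0.0, 0.0]}
```

apply_moves(
  moves=[
    {"jaw": 0.5,"offset": [-1,1,20],"rot": [0.2,0,0]},
    {"jaw": 0.4,"offset": [0,0,20],"rot": [0,0,0]},
    {"jaw": 0.4,"offset": [0,0,7],"rot": [0,0,0]},
    {"jaw": 0.4,"offset": [0,0,3],"rot": [0,0,0]},
    {"jaw": 0.4,"offset": [0,0,0],"rot": [0,0,0]},
  ],
)

```text
time_s: 19.5
eef_pos: [0.5768, -0.3911, 0.1573]
eef_rot: [-0.0, 0.966, 0.258, 0.001]
wrist_force: [0.6, 0.6, 0.9]
opening: 0.398
grasp_force: 0.0
```

apply_moves(
  moves=[
    {"jaw": 0.25,"offset": [0,0,0],"rot": [0,0,0]},
    {"jaw": 0.1,"offset": [0,0,0],"rot": [0,0,0]},
    {"jaw": 0.05,"offset": [0,0,0],"rot": [0,0,0]},
    {"jaw": 0.05,"offset": [0,0,0],"rot": [0,0,0]},
    {"jaw": 0.05,"offset": [0,0,0],"rot": [0,0,0]},
  ],
)

```text
time_s: 20.12
eef_pos: [0.577, -0.391, 0.1582]
eef_rot: [0.0, 0.966, 0.259, 0.001]
wrist_force: [-2.4, 2.6, 6.0]
opening: 0.179
grasp_force: 58.6
```

apply_moves(
  moves=[
    {"jaw": 0.05,"offset": [0,0,-3],"rot": [0,0,0]},
    {"jaw": 0.05,"offset": [0,0,-6],"rot": [0,0,0]},
    {"jaw": 0.05,"offset": [0,0,-8],"rot": [0,0,0]},
    {"jaw": 0.05,"offset": [0,0,-8],"rot": [0,0,0]},
    {"jaw": 0.05,"offset": [0,0,0],"rot": [0,0,0]},
  ],
)

```text
time_s: 20.75
eef_pos: [0.5773, -0.3916, 0.1836]
eef_rot: [0.001, 0.966, 0.258, 0.001]
wrist_force: [-0.1, -0.5, -5.6]
opening: 0.174
grasp_force: 58.6
```

Run:
```python
from h import *
im,d,P=shot('scene'); save(cv2.resize(im[130:310,200:400],(660,594)),'s3.png')
p,r,o=pose(); print(o['torque'])
q=plan([(p+[0,0,.04],r,.05,15),([.5545,-.1635,p[2]+.04],down(-87.3),.05,30)],maxr=6)
```

```text
[ 0.02937191 -0.01543399 -0.02096502]
t 20.80 pos [ 0.577  -0.3913  0.1829] q [-0.77  0.49  1.31  0.    1.34  0.28] F [-0.5 -0.5 -5.6] open 0.173 g 58.6
0 {'jaw': 0.05, 'offset': [0.0, 0.0, -13.5], 'rot': [0.0, 0.0, 0.0]}
1 {'jaw': 0.05, 'offset': [0.0, 0.0, -13.0], 'rot': [0.0, 0.0, 0.0]}
2 {'jaw': 0.05, 'offset': [0.0, 0.0, -13.5], 'rot': [0.0, 0.0, 0.0]}
3 {'jaw': 0.05, 'offset': [12.0, -26.0, 0.0], 'rot': [0.0, 0.0, 3.4]}
4 {'jaw': 0.05, 'offset': [10.0, -26.5, 0.0], 'rot': [0.0, 0.0, 3.4]}
-- [ 0.571 -0.335  0.223]
5 {'jaw': 0.05, 'offset': [8.5, -27.5, 0.0], 'rot': [0.0, 0.0, 3.4]}
6 {'jaw': 0.05, 'offset': [7.0, -28.0, 0.0], 'rot': [0.0, 0.0, 3.4]}
7 {'jaw': 0.05, 'offset': [5.5, -28.0, 0.0], 'rot': [0.0, 0.0, 3.4]}
8 {'jaw': 0.05, 'offset': [3.5, -28.5, 0.0], 'rot': [0.0, 0.0, 3.4]}
9 {'jaw': 0.05, 'offset': [2.0, -28.5, 0.0], 'rot': [0.0, -0.1, 3.4]}
-- [ 0.557 -0.192  0.223]
10 {'jaw': 0.05, 'offset': [0.5, -28.5, 0.0], 'rot': [0.0, 0.0, 3.5]}
```

View pics/s3.png

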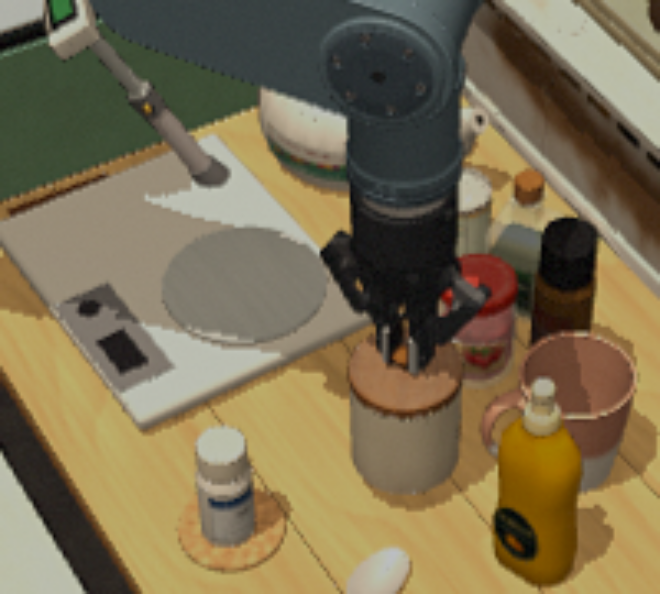

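apply_moves(
  moves=[
    {"jaw": 0.05,"offset": [0,0,-10],"rot": [0,0,0]},
    {"jaw": 0.05,"offset": [0,0,-15],"rot": [0,0,0]},
    {"jaw": 0.05,"offset": [0,0,-15],"rot": [0,0,0]},
    {"jaw": 0.05,"offset": [6,-13,0],"rot": [0,0,2]},
    {"jaw": 0.05,"offset": [10,-24,0],"rot": [0,0,3.4]},
  ],
)

```text
time_s: 21.42
eef_pos: [0.5732, -0.3517, 0.224]
eef_rot: [0.001, 0.977, 0.211, 0.001]
wrist_force: [-0.2, -0.4, -5.8]
opening: 0.174
grasp_force: 58.8
```

apply_moves(
  moves=[
    {"jaw": 0.05,"offset": [9,-28,0],"rot": [0,0,3.4]},
    {"jaw": 0.05,"offset": [8,-28,0],"rot": [0,0,3.4]},
    {"jaw": 0.05,"offset": [6,-28,0],"rot": [0,0,3.4]},
    {"jaw": 0.05,"offset": [4,-28,0],"rot": [0,0,3.4]},
    {"jaw": 0.05,"offset": [3,-28,0],"rot": [0,0,3.4]},
  ],
)

```text
time_s: 22.05
eef_pos: [0.5589, -0.2073, 0.2239]
eef_rot: [0.0, 0.998, 0.065, 0.001]
wrist_force: [0.1, 0.4, -5.4]
opening: 0.176
grasp_force: 58.8
```

Run:
```python
from h import *
q=plan([([.5545,-.1635,.223],down(-87.3),.05,24),([.5545,-.1635,.197],down(-87.3),.05,10)],maxr=6)
```

```text
t 22.05 pos [ 0.5589 -0.2073  0.2239] q [-0.55  0.23  1.56  0.    1.35  0.89] F [ 0.1  0.4 -5.4] open 0.176 g 58.8
0 {'jaw': 0.05, 'offset': [0.5, -22.0, 0.5], 'rot': [0.0, -0.1, 2.4]}
1 {'jaw': 0.05, 'offset': [0.0, -22.0, 0.5], 'rot': [0.0, 0.0, 2.3]}
2 {'jaw': 0.05, 'offset': [0.0, 0.0, 8.5], 'rot': [0.0, 0.0, 0.0]}
3 {'jaw': 0.05, 'offset': [0.0, 0.0, 8.5], 'rot': [0.0, 0.0, 0.0]}
4 {'jaw': 0.05, 'offset': [0.0, 0.0, 9.0], 'rot': [0.0, -0.1, 0.0]}
-- [ 0.555 -0.164  0.197]
```

apply_moves(
  moves=[
    {"jaw": 0.05,"offset": [0.5,-22,0],"rot": [0,0,2.4]},
    {"jaw": 0.05,"offset": [0,-18,0],"rot": [0,0,2.3]},
    {"jaw": 0.05,"offset": [0,0,8],"rot": [0,0,0]},
    {"jaw": 0.05,"offset": [0,0,10],"rot": [0,0,0]},
    {"jaw": 0.05,"offset": [0,0,5],"rot": [0,0,0]},
  ],
)

```text
time_s: 22.68
eef_pos: [0.5541, -0.1687, 0.1982]
eef_rot: [-0.001, 1.0, 0.025, -0.0]
wrist_force: [-0.1, 0.2, -5.8]
opening: 0.173
grasp_force: 58.8
```

Run:
```python
from h import *
q=plan([([.5545,-.1635,.194],down(-87.3),.05,1.5)],maxr=6)
```

```text
t 22.68 pos [ 0.5541 -0.1687  0.1982] q [-0.5   0.22  1.63  0.    1.29  1.02] F [-0.1  0.2 -5.8] open 0.173 g 58.8
0 {'jaw': 0.05, 'offset': [0.0, -1.0, 1.0], 'rot': [0.0, 0.0, 0.0]}
1 {'jaw': 0.05, 'offset': [0.0, -1.0, 1.0], 'rot': [0.0, 0.0, 0.0]}
2 {'jaw': 0.05, 'offset': [0.0, -1.0, 1.0], 'rot': [0.0, 0.0, 0.0]}
3 {'jaw': 0.05, 'offset': [0.5, -1.0, 0.5], 'rot': [0.0, 0.0, 0.1]}
4 {'jaw': 0.05, 'offset': [0.0, -1.0, 1.0], 'rot': [-0.1, 0.0, 0.0]}
-- [ 0.554 -0.164  0.194]
```

apply_moves(
  moves=[
    {"jaw": 0.05,"offset": [0,-2.5,0],"rot": [0,0,0]},
    {"jaw": 0.05,"offset": [0,-2.5,0],"rot": [0,0,0]},
    {"jaw": 0.05,"offset": [0,0,1.5],"rot": [0,0,0]},
    {"jaw": 0.05,"offset": [0,0,1.5],"rot": [0,0,0]},
    {"jaw": 0.05,"offset": [0,0,0],"rot": [0,0,0]},
  ],
)

```text
time_s: 23.3
eef_pos: [0.5543, -0.1632, 0.1962]
eef_rot: [-0.0, 1.0, 0.025, 0.0]
wrist_force: [0.2, -0.4, -5.6]
opening: 0.177
grasp_force: 58.8
```

apply_moves(
  moves=[
    {"jaw": 0.05,"offset": [0,0,1],"rot": [0,0,0]},
    {"jaw": 0.05,"offset": [0,0,1],"rot": [0,0,0]},
    {"jaw": 0.05,"offset": [0,0,0.5],"rot": [0,0,0]},
    {"jaw": 0.05,"offset": [0,0,0],"rot": [0,0,0]},
    {"jaw": 0.05,"offset": [0,0,0],"rot": [0,0,0]},
  ],
)

```text
time_s: 23.92
eef_pos: [0.5546, -0.1632, 0.1944]
eef_rot: [-0.0, 1.0, 0.025, 0.001]
wrist_force: [-1.5, 1.4, -0.1]
opening: 0.173
grasp_force: 59.3
```

apply_moves(
  moves=[
    {"jaw": 0.3,"offset": [0,0,0.5],"rot": [0,0,0]},
    {"jaw": 0.5,"offset": [0,0,0],"rot": [0,0,0]},
    {"jaw": 0.5,"offset": [0,0,0],"rot": [0,0,0]},
    {"jaw": 0.5,"offset": [0,0,-10],"rot": [0,0,0]},
    {"jaw": 0.5,"offset": [0,0,-25],"rot": [0,0,0]},
  ],
)

```text
time_s: 24.55
eef_pos: [0.5536, -0.1629, 0.2281]
eef_rot: [-0.001, 1.0, 0.025, -0.001]
wrist_force: [-0.2, -0.5, -0.0]
opening: 0.501
grasp_force: 0.0
```

apply_moves(
  moves=[
    {"jaw": 0.5,"offset": [0,0,-35],"rot": [0,0,0]},
    {"jaw": 0.2,"offset": [-30,0,-20],"rot": [0,0,0]},
    {"jaw": 0,"offset": [-45,0,0],"rot": [0,0,0]},
    {"jaw": 0,"offset": [-40,0,0],"rot": [0,0,0]},
    {"jaw": 0,"offset": [0,0,0],"rot": [0,0,0]},
  ],
)

```text
time_s: 25.18
eef_pos: [0.438, -0.1691, 0.2843]
eef_rot: [0.0, 1.0, 0.024, 0.001]
wrist_force: [-0.2, 0.9, 0.6]
opening: 0.002
grasp_force: 0.0
```

Run:
```python
from h import *
im,d,P=shot('wrist'); save(im,'w4.png')
def box(x0,x1,y0,y1,z0,z1): 
    return (P[...,0]>x0)&(P[...,0]<x1)&(P[...,1]>y0)&(P[...,1]<y1)&(P[...,2]>z0)&(P[...,2]<z1)
for n,b in dict(knob=(.53,.58,-.19,-.14,.198,.215),lid=(.5,.61,-.22,-.11,.186,.196),pan=(.45,.66,-.25,-.06,.083,.094)).items():
    Q=P[box(*b)]
    if len(Q)>9: print(n,len(Q),cv2.minEnclosingCircle(Q[:,:2].astype(np.float32)),np.median(Q,0),np.percentile(Q,[1,99],axis=0).round(4).tolist())
m=box(.40,.47,-.26,.0,.070,.085)&(im.max(-1)<60); n,l,s,ce=cv2.connectedComponentsWithStats(m.astype(np.uint8))
for i in range(1,n):
    if s[i,4]>80: q=P[l==i]; print('dark',s[i,4],ce[i],np.median(q,0),cv2.minAreaRect(q[:,:2].astype(np.float32)))
plan([([.434,-.173,.2],down(-87.3),0),([.434,-.173,.083],down(-87.3),0,40)])
```

```text
knob 1099 ((0.5538126230239868, -0.16205748915672302), 0.009915295988321304) [ 0.55404289 -0.16212544  0.2048028 ] [[0.5452, -0.1713, 0.2014], [0.5635, -0.153, 0.2084]]
lid 14833 ((0.5547532439231873, -0.16201400756835938), 0.04345783591270447) [ 0.55056865 -0.16270337  0.19053609] [[0.5142, -0.2025, 0.1874], [0.5815, -0.1217, 0.1927]]
pan 5967 ((0.5536963939666748, -0.1638539582490921), 0.07000083476305008) [ 0.51438598 -0.17506414  0.08840304] [[0.4865, -0.2316, 0.0867], [0.5889, -0.0964, 0.0902]]
dark 1210 [328.91487603 211.47190083] [ 0.43521531 -0.17395092  0.07789593] ((0.4347825050354004, -0.17412807047367096), (0.02572416141629219, 0.04532641917467117), 2.5638246536254883)
dark 292 [267.44520548 211.60273973] [ 0.43223954 -0.11423288  0.07794217] ((0.4321977496147156, -0.1140696182847023), (0.018479174003005028, 0.018589848652482033), 80.31919860839844)
t 25.23 pos [ 0.4392 -0.1693  0.2844] q [-0.62 -0.11  1.79  0.    1.45  0.9 ] F [-0.1 -0.2  0.2] open 0.002 g 0.0
0 {'jaw': 0, 'offset': [-3.0, 1.5, 42.0], 'rot': [0.0, -0.1, 0.0]}
1 {'jaw': 0, 'offset': [-2.5, 2.0, 42.5], 'rot': [0.0, -0.1, 0.1]}
2 {'jaw': 0, 'offset': [0.0, 0.0, 39.0], 'rot': [0.0, 0.0, 0.0]}
3 {'jaw': 0, 'offset': [0.0, 0.0, 39.0], 'rot': [0.0, 0.0, 0.0]}
4 {'jaw': 0, 'offset': [0.0, 0.0, 39.0], 'rot': [0.0, 0.0, 0.0]}
-- [ 0.434 -0.173  0.083]
```

View pics/w4.png

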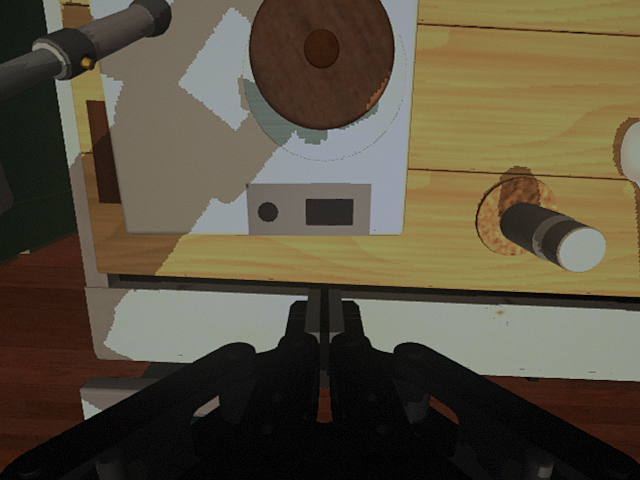

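Canister centred within 2 mm, with knob at (321,48) and lid edge even. The oblong tare key is at (329,211), the round power key at (267,211), and the lock button is out at (88,62). The wrist camera now sits towards the canister, so I'll turn the tool half round before descending.

apply_moves(
  moves=[
    {"jaw": 0,"offset": [0,0,0],"rot": [0,0,-10]},
    {"jaw": 0,"offset": [0,0,0],"rot": [0,0,-10]},
    {"jaw": 0,"offset": [0,0,0],"rot": [0,0,-10]},
    {"jaw": 0,"offset": [0,0,0],"rot": [0,0,-10]},
    {"jaw": 0,"offset": [0,0,0],"rot": [0,0,-10]},
  ],
)

```text
time_s: 25.85
eef_pos: [0.4406, -0.1691, 0.2838]
eef_rot: [0.0, 0.894, 0.448, 0.001]
wrist_force: [0.1, -0.7, -1.0]
opening: 0.001
grasp_force: 0.0
```

apply_moves(
  moves=[
    {"jaw": 0,"offset": [0,0,0],"rot": [0,0,-10]},
    {"jaw": 0,"offset": [0,0,0],"rot": [0,0,-10]},
    {"jaw": 0,"offset": [0,0,0],"rot": [0,0,-10]},
    {"jaw": 0,"offset": [0,0,0],"rot": [0,0,-10]},
    {"jaw": 0,"offset": [0,0,0],"rot": [0,0,-10]},
  ],
)

```text
time_s: 26.48
eef_pos: [0.4406, -0.1691, 0.2837]
eef_rot: [0.001, 0.621, 0.784, 0.001]
wrist_force: [-0.0, 0.9, -0.1]
opening: -0.002
grasp_force: 0.0
```

apply_moves(
  moves=[
    {"jaw": 0,"offset": [0,0,0],"rot": [0,0,-10]},
    {"jaw": 0,"offset": [0,0,0],"rot": [0,0,-10]},
    {"jaw": 0,"offset": [0,0,0],"rot": [0,0,-10]},
    {"jaw": 0,"offset": [0,0,0],"rot": [0,0,-10]},
    {"jaw": 0,"offset": [0,0,0],"rot": [0,0,-10]},
  ],
)

```text
time_s: 27.1
eef_pos: [0.4406, -0.1691, 0.2837]
eef_rot: [0.001, 0.232, 0.973, 0.0]
wrist_force: [-0.0, -0.5, -0.6]
opening: 0.002
grasp_force: 0.0
```

apply_moves(
  moves=[
    {"jaw": 0,"offset": [0,0,0],"rot": [0,0,-10]},
    {"jaw": 0,"offset": [0,0,0],"rot": [0,0,-10]},
    {"jaw": 0,"offset": [0,0,0],"rot": [0,0,-10]},
    {"jaw": 0,"offset": [0,0,0],"rot": [0,0,0]},
    {"jaw": 0,"offset": [0,0,0],"rot": [0,0,0]},
  ],
)

```text
time_s: 27.72
eef_pos: [0.44, -0.169, 0.2834]
eef_rot: [0.001, -0.023, 1.0, 0.0]
wrist_force: [0.6, 0.4, 0.5]
opening: 0.001
grasp_force: 0.0
```

Run:
```python
from h import *
plan([([.435,-.174,.2],down(92.7),0),([.435,-.174,.085],down(92.7),0,40)])
```

```text
t 27.73 pos [ 0.44   -0.169   0.2834] q [-0.62 -0.1   1.79  0.    1.45 -2.24] F [0.6 0.4 0.5] open 0.001 g 0.0
0 {'jaw': 0, 'offset': [2.5, -2.5, 41.5], 'rot': [0.0, 0.0, 0.0]}
1 {'jaw': 0, 'offset': [3.0, -2.5, 42.0], 'rot': [0.0, 0.1, 0.0]}
2 {'jaw': 0, 'offset': [0.0, 0.0, 38.5], 'rot': [0.0, 0.0, 0.0]}
3 {'jaw': 0, 'offset': [0.0, 0.0, 38.0], 'rot': [0.0, 0.0, 0.0]}
4 {'jaw': 0, 'offset': [-0.5, 0.0, 38.5], 'rot': [0.0, 0.0, 0.0]}
-- [ 0.435 -0.174  0.085]
```

apply_moves(
  moves=[
    {"jaw": 0,"offset": [2.5,-2.5,41.5],"rot": [0,0,0]},
    {"jaw": 0,"offset": [3,-2.5,42],"rot": [0,0,0]},
    {"jaw": 0,"offset": [0,0,45],"rot": [0,0,0]},
    {"jaw": 0,"offset": [0,0,45],"rot": [0,0,0]},
    {"jaw": 0,"offset": [0,0,20],"rot": [0,0,0]},
  ],
)

```text
time_s: 28.35
eef_pos: [0.4331, -0.1731, 0.0872]
eef_rot: [-0.001, -0.024, 1.0, 0.002]
wrist_force: [-0.6, -0.1, 0.4]
opening: 0.001
grasp_force: 0.0
```

apply_moves(
  moves=[
    {"jaw": 0,"offset": [0,0,2],"rot": [0,0,0]},
    {"jaw": 0,"offset": [0,0,2],"rot": [0,0,0]},
    {"jaw": 0,"offset": [0,0,1],"rot": [0,0,0]},
    {"jaw": 0,"offset": [0,0,0],"rot": [0,0,0]},
    {"jaw": 0,"offset": [0,0,0],"rot": [0,0,0]},
  ],
)

```text
time_s: 28.98
eef_pos: [0.4347, -0.1743, 0.0852]
eef_rot: [0.001, -0.025, 1.0, 0.0]
wrist_force: [0.1, 0.3, -0.4]
opening: 0.004
grasp_force: 0.0
```

apply_moves(
  moves=[
    {"jaw": 0,"offset": [0,0,3],"rot": [0,0,0]},
    {"jaw": 0,"offset": [0,0,2],"rot": [0,0,0]},
    {"jaw": 0,"offset": [0,0,1.5],"rot": [0,0,0]},
    {"jaw": 0,"offset": [0,0,0.5],"rot": [0,0,0]},
    {"jaw": 0,"offset": [0,0,0],"rot": [0,0,0]},
  ],
)

```text
time_s: 29.6
eef_pos: [0.4344, -0.1741, 0.0777]
eef_rot: [0.0, -0.025, 1.0, 0.0]
wrist_force: [-0.1, -0.1, 0.5]
opening: 0.002
grasp_force: 0.0
```

apply_moves(
  moves=[
    {"jaw": 0,"offset": [0,0,0.5],"rot": [0,0,0]},
    {"jaw": 0,"offset": [0,0,0],"rot": [0,0,0]},
    {"jaw": 0,"offset": [0,0,0.5],"rot": [0,0,0]},
    {"jaw": 0,"offset": [0,0,0],"rot": [0,0,0]},
    {"jaw": 0,"offset": [0,0,0],"rot": [0,0,0]},
  ],
)

```text
time_s: 30.22
eef_pos: [0.4345, -0.1741, 0.0769]
eef_rot: [0.001, -0.025, 1.0, 0.0]
wrist_force: [-1.6, 1.2, 5.4]
opening: -0.002
grasp_force: 2.5
```

Contact at 5.4 N. I'll press a little harder and hold, then release and rise.

apply_moves(
  moves=[
    {"jaw": 0,"offset": [0,0,0.5],"rot": [0,0,0]},
    {"jaw": 0,"offset": [0,0,0.5],"rot": [0,0,0]},
    {"jaw": 0,"offset": [0,0,0],"rot": [0,0,0]},
    {"jaw": 0,"offset": [0,0,0],"rot": [0,0,0]},
    {"jaw": 0,"offset": [0,0,0],"rot": [0,0,0]},
  ],
)

```text
time_s: 30.85
eef_pos: [0.4345, -0.1741, 0.0763]
eef_rot: [0.0, -0.025, 1.0, 0.0]
wrist_force: [-3.3, 1.7, 9.0]
opening: 0.002
grasp_force: 4.7
```

apply_moves(
  moves=[
    {"jaw": 0,"offset": [0,0,0],"rot": [0,0,0]},
    {"jaw": 0,"offset": [0,0,-5],"rot": [0,0,0]},
    {"jaw": 0,"offset": [0,0,-30],"rot": [0,0,0]},
    {"jaw": 0,"offset": [0,0,-50],"rot": [0,0,0]},
    {"jaw": 0,"offset": [0,0,-50],"rot": [0,0,0]},
  ],
)

```text
time_s: 31.48
eef_pos: [0.4339, -0.1739, 0.2117]
eef_rot: [0.0, -0.025, 1.0, 0.001]
wrist_force: [-0.2, -1.1, -0.1]
opening: -0.0
grasp_force: 0.0
```

apply_moves(
  moves=[
    {"jaw": 0,"offset": [0,0,-50],"rot": [0,0,0]},
    {"jaw": 0,"offset": [20,0,-30],"rot": [0,0,0]},
    {"jaw": 0,"offset": [0,0,0],"rot": [0,0,0]},
    {"jaw": 0,"offset": [0,0,0],"rot": [0,0,0]},
    {"jaw": 0,"offset": [0,0,0],"rot": [0,0,0]},
  ],
)

```text
time_s: 32.1
eef_pos: [0.4139, -0.1747, 0.2889]
eef_rot: [-0.001, -0.025, 1.0, 0.001]
wrist_force: [-0.4, -0.5, 0.9]
opening: -0.004
grasp_force: 0.0
```

Run:
```python
from h import *
im,d,P=shot('scene'); save(cv2.resize(im[90:330,180:420],(600,600)),'s4.png')
```

```text
(no output)
```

View pics/s4.png

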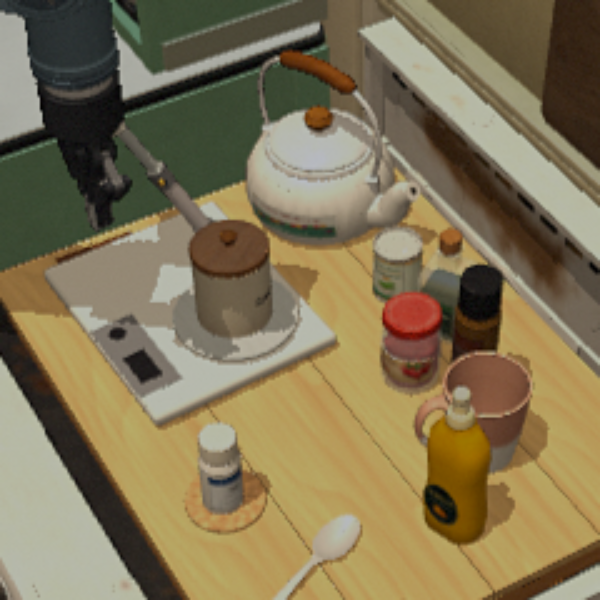

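The canister stands on the pan (230,280), the jar on the coaster (222,470), the button is out (162,180), and nothing else has moved.

```bash
python3 -c "
from bench import ctrl
print(ctrl.hand_in())"
```

```text
the job is handed in; nothing more can be done
None
```

The job is handed in at about 32 s of the 67 s allowed: the spice jar stands on the coaster, the readout is pulled to its stop with the lock button out, the canister stands released on the pan, and the tare key was pressed at about 9 N; the judge's result was not shown.

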